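# Lock the jig carriage and hold the index pin back

### The arm

A 6-joint arm with a two-finger parallel gripper is mounted at the origin on the work surface. World frame = base frame: x ahead of the robot, y to its left, z up, the work surface at z = 0. Lengths are in m, angles in degrees, forces in N, time in s.
With the tool pointing down it reaches from about 0.25 to 0.725 m from the base axis. Payload 9.7 kg.
Tool frame: the origin (TCP) lies at the very end of the fingers, on their centre line; the grasp point (between the pads) lies 19 mm behind it; z points along the fingers, y is the direction in which the jaws open and shut (so a half turn about z gives the same grasp; the last joint's range is limited). The gripper opens to 85 mm and grips with 20 to 120 N. Pads are 22 mm wide; open, the fingers measure 114 mm over their backs; the gripper's body (76 mm by 85 mm) begins 54 mm behind the grasp point. The pads swing forward as they close: fully open they stand 13 mm farther back than shut.
Start: joints at [65.661, 4.979, 10.078, 95.1, 0, 90], TCP at [0.227, 0.501, 0.231] pointing down, gripper open.
Joint ranges: [-179.16, 179.16], [-48.56, 103.87], [-65.8, 70.77], [-126.05, 130.52], [-82.76, 87.17], [-180, 180]. Speed limits (degrees/s): [127.2, 127.2, 147.25, 180, 180, 180].

### API

Orientations are given as [roll, pitch, yaw] about the fixed x, y, z axes, in that order (R = Rz(yaw) Ry(pitch) Rx(roll)).
In Python, from workcell import bot gives the robot as it stands.
- The arm moves only by the shell command python3 -m pendant 'ROWS' [FORCE]. ROWS is JSON, a list that holds one entry, the list of rows, each a list of 7 numbers: the shift along the tool's x, y, z in cm, then the turn, a rotation vector about the tool's x, y, z in rad, then the opening in per cent of the stroke, from 0 (shut) to 100 (fully open). In form: [[[dx, dy, dz, ax, ay, az, gripper], ...]]. A call has 1 to 5 rows; each row shifts and turns the pose as measured when the row begins, along the tool's axes as they then stand; what a row does not reach is not made up. A row lasts 1/12 s, in which the tool goes at most 41.7 mm and 7.16 degrees, less where a joint would pass 70% of its speed; a pose out of reach is approached as far as the arm can. A call with a gripper value outside its range is refused whole. The fingers move at their own pace and stop on an object; FORCE is the grip in N (left out, the last holds). Time passes only in rows, so rows that do not move let the fingers close. It gives the time, the measured TCP pose, the force and the opening at its end, in the units of the state.
- bot.get_obs(): the state, without advancing time (a new reading comes with each control period).
- bot.camera(name): name is "scene" or "top" or "wrist"; returns the picture (420x560x3 uint8, red, green, blue); there is no depth.
- bot.get_calibration(name): a dict with "intrinsics" (3x3 intrinsics, pixels), "pose" (4x4, takes a point from camera to world coordinates); the wrist camera has in their place "T_tool_cam" (4x4, takes a point from camera to tool coordinates, whose origin is the TCP and whose axes are the flange's). Camera axes: x right, y down, z forward; pixel columns grow to the right and rows downward; lengths in m; the calibration is good to about 2 mm. A picture is of the moment at which its call begins: read the wrist's pose just before it. get_calibration takes no time and is no camera call.
- bot.job_done(): hands the job in, once; it reports no verdict.
Trained networks look in the newest picture that a camera, given by its name, has taken for a name from the list of things; names that differ only in an ending like _2 or _b are one class to them, and where a whole thing is asked for, a point or a joint stands for the part that bears it (a point fixed in the world has none). Each returns a list of dicts, best first, with "confidence" (0 to 1); they miss things now and then, are a little off and sometimes report something else, mostly with a low value. They report only what shows in the picture. A call takes as long as a camera call.
- bot.masks_of(camera, thing): "pixels" (420x560 bool, what is visible of it) and "extent" ([left, top, right, bottom] in pixels, round what is visible of it).
- bot.mark_of(camera, thing): "uv" ([column, row] in pixels: a listed point, or the origin of a listed thing).
The state is a dict: "time": time; "q": joint angles; "qd": joint speeds; "joint_efforts": joint torques, N m; "ee_pos": TCP position; "tcp_rot": TCP orientation; "wrist_force": force on the tool from outside, world axes, zero at the start; "torque": the same for the moment, N m; "opening": finger opening in m.
Only numpy, scipy, OpenCV 4.12 (cv2) and the standard library are available. Lean on these libraries where they do the work, as an engineer would, in place of code of your own. Each camera call takes 0.05 s, during which the arm holds its last target. There are 200 camera calls.

### The job

On the bao carver's pit-spacing jig, first flip the yellow cam lever all the way over and down so that the carriage is locked, while the index pin is still seated. Then take the red knob of the sprung index pin, pull the pin straight up, fully back to its stop and clear of its hole in the cedar template, and finish while still holding it up there in the gripper, the lever left locked. Do not disturb the bowl, the wedge and the burnisher lying around the jig.

Things in the scene. Friction and masses are not known exactly. Their poses are not given: they have to be found in the camera images.
- jig: the fixed jig, bolted to the bench: dark steel bed 220 (x) by 300 (y) by 12 mm with a pale cedar template on it and a grey carriage bridge, 60 (x) by 290 (y) mm, across the middle, top 60 mm above the bench. Origin: centre of its underside, on the bench. z up, y along the bridge. The lever unit and the pin unit stand on the bridge, one at y = +70 mm and the other at y = -70 mm (either way round)
- cam_lever (a joint): angle of the yellow-sleeved cam lever (rad): 0 = upright (free), growing as it is swung over away from the robot, towards the jig's +x, and down; 1.5 = its stop, lying nearly level (locked). It starts between 0 and 0.35, stays where it is left, and needs about 3 N at its end
- lever_pivot (a point): the cam lever's hinge point, 28 mm above the bridge top (88 mm above the bench), between two steel cheeks that reach 40 mm above the bridge top, 40 mm over their outsides, 30 mm long in x; the hinge axis is the jig's y. Does not move with the lever
- lever_tip (a point): centre of the round end of the cam lever, on its centre line, 90 mm from the hinge; moves with it. The lever is a straight round bar: yellow sleeve 16 mm in diameter from 40 to 98 mm from the hinge, 12 mm bare steel nearer in
- index_pin (a joint): how far the index pin is pulled up (m): 0 = seated 14 mm deep in its template hole, 0.024 = fully back at its stop. The spring pulls it down with 4 N when seated and about 9 N at the stop, plus 1.2 N of weight, and snaps it back if let go
- pin_knob (a point): centre of the red knob of the index pin, an upright cylinder 30 mm in diameter and 34 mm high (17 mm above and below this point), 101 mm above the bench when seated; moves up with the pin. Under it stands a brass guide 22 mm in diameter and 22 mm high on the bridge
- bowl_centre (a point): soapstone bowl standing on the bench beside one end of the jig, 100 mm across, 50 mm high; point on its axis, half-way up. To be left alone
- wedge_centre (a point): galvanised steel splitting wedge lying on the bench beside the other end of the jig, 140 mm long, 34 mm wide at its head, 42 mm high; point at its middle. To be left alone
- burnisher_centre (a point): flat bone burnisher lying on the bench beyond the jig, 130 mm long, 20 mm wide, 9 mm thick; point at its middle. To be left alone

How it is judged:
By the outcome, as a careful person would: the job done as asked, in the order asked, and still so for the second after the job is handed in, while the arm keeps its last pose, push and grip.
It also fails if it takes over 40 s, if anything falls off the work surface, if the arm or the gripper's body presses on something with over 40 N, if the wrist force passes 120 N, or if a joint passes its speed limit or range.

## Working session

There is one attempt and no reset: what is moved stays moved. The work goes in short steps, Python scripts to look and compute and a shell command to move; the robot and the scene stay as the last step left them, time stands still between calls to the robot, and variables do not carry over. Pictures are saved under pics/ and viewed, about 8 in all and at most 12, crops included, and the job is handed in when it is done.

```bash
mkdir -p pics
cat > h.py <<'E'
import numpy as np,cv2
from workcell import bot
from scipy.spatial.transform import Rotation as R
def ray(cam,uv):
    c=bot.get_calibration(cam);K=np.array(c["intrinsics"]);T=np.array(c["pose"]) if "pose" in c else None
    if T is None:
        o=bot.get_obs();W=np.eye(4);W[:3,:3]=R.from_euler('xyz',o["tcp_rot"],degrees=True).as_matrix();W[:3,3]=o["ee_pos"];T=W@np.array(c["T_tool_cam"])
    d=T[:3,:3]@np.linalg.inv(K)@np.array([uv[0],uv[1],1.]);return T[:3,3],d/np.linalg.norm(d)
def atz(cam,uv,z):
    o,d=ray(cam,uv);return o+d*(z-o[2])/d[2]
def tri(rs):
    A=0;b=0
    for o,d in rs:
        P=np.eye(3)-np.outer(d,d);A=A+P;b=b+P@o
    return np.linalg.solve(A,b)
def save(im,n): cv2.imwrite('pics/'+n,cv2.cvtColor(im,cv2.COLOR_RGB2BGR))
E
python3 - <<'E'
from h import *
np.set_printoptions(precision=4,suppress=True)
o=bot.get_obs();print(o)
s=bot.camera("scene");t=bot.camera("top")
save(s,'s0.png');save(t,'t0.png')
Z=dict(jig=0,lever_pivot=.088,lever_tip=.178,pin_knob=.101,bowl_centre=.025,wedge_centre=.021,burnisher_centre=.0045)
for n,z in Z.items():
    r=[]
    for c in("top","scene"):
        m=bot.mark_of(c,n)
        for k in m[:2]: print(n,c,k["uv"],round(k["confidence"],2),atz(c,k["uv"],z))
        if m:r.append(ray(c,m[0]["uv"]))
    if len(r)==2:print('   tri',tri(r))
E
```

```text
{'time': 0.0, 'q': array([65.6611,  5.0115, 10.0357, 95.1002, -0.0004, 89.9999]), 'qd': array([ 0.0546, -0.0124, -0.0213, -0.0992, -0.0619, -0.1855]), 'joint_efforts': array([  0.001 , -52.0386,  46.4806,   0.0161,   0.0001,  -0.    ]), 'ee_pos': array([0.2266, 0.5009, 0.2306]), 'tcp_rot': array([-179.9239,    0.0004,  155.6612]), 'wrist_force': array([0.2354, 0.0822, 0.4721]), 'torque': array([-0.0016,  0.0417, -0.0013]), 'opening': 0.08555953294603282}
jig top [310.5, 247.4] 0.84 [ 0.5624 -0.0427  0.    ]
lever_pivot top [346.2, 251.5] 0.64 [ 0.5486 -0.1133  0.088 ]
lever_pivot top [202.9, 229.6] 0.31 [0.5907 0.1948 0.088 ]
lever_pivot scene [201.8, 223.7] 0.57 [ 0.5526 -0.1169  0.088 ]
   tri [ 0.5487 -0.1154  0.0849]
lever_tip top [354.9, 234.9] 0.58 [ 0.5758 -0.1182  0.178 ]
lever_tip scene [196.4, 195.1] 0.61 [ 0.5783 -0.1185  0.178 ]
   tri [ 0.5759 -0.1185  0.1765]
pin_knob top [280.7, 241.1] 0.44 [0.5675 0.0272 0.101 ]
pin_knob scene [266.6, 210.6] 0.47 [0.5567 0.0257 0.101 ]
pin_knob scene [343.8, 235.2] 0.36 [0.6792 0.1594 0.101 ]
   tri [0.5667 0.0256 0.1079]
bowl_centre top [201.3, 233.7] 0.64 [0.5878 0.2075 0.025 ]
bowl_centre scene [345.9, 235.6] 0.74 [0.593  0.2026 0.025 ]
   tri [0.5877 0.2067 0.0204]
wedge_centre scene [119.1, 242.8] 0.73 [ 0.4879 -0.3094  0.021 ]
burnisher_centre top [311.0, 177.3] 0.57 [ 0.7271 -0.0424  0.0045]
burnisher_centre scene [252.3, 303.1] 0.92 [ 0.7256 -0.0405  0.0045]
   tri [ 0.7268 -0.0415  0.0061]
```

Run:
```python
import cv2,numpy as np
s=cv2.imread('pics/s0.png');t=cv2.imread('pics/t0.png')
a=cv2.resize(s[140:340,80:420],None,fx=1.17,fy=1.5);b=cv2.resize(t[140:340,150:490],None,fx=1.17,fy=1.5)
cv2.imwrite('pics/c0.png',np.hstack([a,b])[:, :800])
```

```text
(no output)
```

View pics/c0.png

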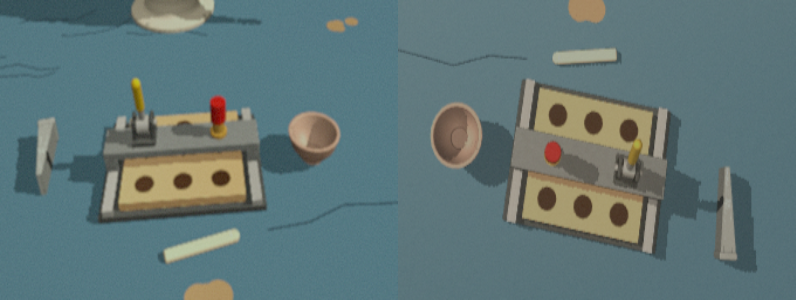

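The pictures agree with the networks: the lever is at jig y = -70, the pin is at +70, and the jig yaw is about -8°. I'll move to the robot side of the lever with the fingers shutting.

```bash
for i in 1 2; do :; done; python3 -m pendant '[[[-3.1,-2.7,0,0,0,0,0],[-3.1,-2.7,0,0,0,0,0],[-3.1,-2.7,0,0,0,0,0],[-3.1,-2.7,0,0,0,0,0],[-3.1,-2.7,0,0,0,0,0]]]' 60
python3 -m pendant '[[[-3.1,-2.7,0,0,0,0,0],[-3.1,-2.7,0,0,0,0,0],[-3.1,-2.7,0,0,0,0,0],[-3.1,-2.7,0,0,0,0,0],[-3.1,-2.7,0,0,0,0,0]]]'
python3 -m pendant '[[[0,0,0,0,0,-0.1,0],[0,0,0,0,0,-0.1,0],[0,0,0,0,0,-0.1,0],[0,0,0,0,0,0,0]]]'
```

```text
time: 1.22
ee_pos: [0.3115, 0.3146, 0.2279]
tcp_rot: [-179.9, -0.1, 156.3]
wrist_force: [1.1, -0.2, 0.1]
opening: 0.0256
time: 1.63
ee_pos: [0.3981, 0.1248, 0.2291]
tcp_rot: [180.0, 0.1, 156.4]
wrist_force: [0.7, 0.5, 0.5]
opening: -0.0002
time: 1.97
ee_pos: [0.4013, 0.1151, 0.2295]
tcp_rot: [-179.9, 0.2, 173.4]
wrist_force: [-0.8, -1.0, -0.3]
opening: 0.0
```

```bash
python3 -m pendant '[[[-1.6,-3.6,0,0,0,0,0],[-1.6,-3.6,0,0,0,0,0],[-1.6,-3.6,0,0,0,0,0],[0,0,0,0,0,0,0]]]'
cat > look.py <<'E'
from h import *
import sys
np.set_printoptions(precision=4,suppress=True)
o=bot.get_obs();print(o["ee_pos"],o["tcp_rot"],o["time"])
n=sys.argv[1]
w=bot.camera("wrist");save(w,'w%s.png'%n);t=bot.camera("top");save(t,'t%s.png'%n);s=bot.camera("scene");save(s,'s%s.png'%n)
for k,z in dict(jig=0,lever_pivot=.088,lever_tip=.17,pin_knob=.101).items():
    r=[]
    for c in("wrist","top","scene"):
        m=bot.mark_of(c,k)
        if m: print(k,c,m[0]["uv"],round(m[0]["confidence"],2),atz(c,m[0]["uv"],z));r.append(ray(c,m[0]["uv"]))
    if len(r)>1:print('  tri',tri(r))
E
python3 look.py 1
```

```text
time: 2.3
ee_pos: [0.4375, 0.0012, 0.23]
tcp_rot: [-180.0, 0.3, 173.3]
wrist_force: [0.3, -0.4, 1.0]
opening: 0.0002
[0.4375 0.0012 0.23  ] [-179.9891    0.3142  173.2536] 2.3
jig wrist [252.7, 278.4] 0.74 [ 0.5548 -0.0396  0.    ]
jig top [311.8, 252.0] 0.57 [ 0.5518 -0.0458  0.    ]
jig scene [238.3, 250.2] 0.69 [ 0.5551 -0.044   0.    ]
  tri [ 0.5535 -0.0432 -0.0008]
lever_pivot top [346.2, 252.4] 0.56 [ 0.5467 -0.1133  0.088 ]
lever_pivot scene [202.4, 222.3] 0.65 [ 0.5477 -0.1153  0.088 ]
  tri [ 0.5467 -0.1144  0.087 ]
lever_tip top [356.4, 234.7] 0.76 [ 0.577  -0.1224  0.17  ]
lever_tip scene [196.8, 194.9] 0.74 [ 0.5649 -0.1179  0.17  ]
  tri [ 0.5764 -0.1194  0.1775]
pin_knob top [282.1, 239.7] 0.47 [0.5706 0.0243 0.101 ]
pin_knob scene [266.4, 211.6] 0.76 [0.5603 0.0245 0.101 ]
  tri [0.5698 0.0236 0.1077]
```

View pics/w1.png

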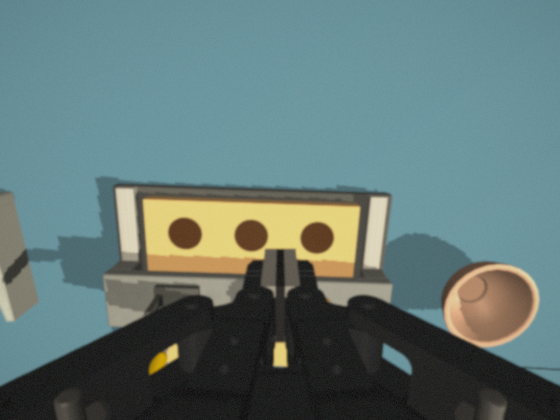

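```bash
python3 -m pendant '[[[-3.1,-3.3,0,0,0,0.036,0],[-3.1,-3.3,0,0,0,0,0],[-3.1,-3.3,0,0,0,0,0],[0,0,3,0,0,0,0],[0,0,3,0,0,0,0]]]'
python3 -m pendant '[[[0,0,0,0,0,0,0]]]'
```

```text
time: 3.47
ee_pos: [0.5187, -0.1031, 0.1762]
tcp_rot: [179.9, 1.1, 171.8]
wrist_force: [-1.4, -0.0, -1.7]
opening: -0.0003
time: 3.55
ee_pos: [0.5175, -0.1037, 0.1709]
tcp_rot: [179.9, 0.7, 171.7]
wrist_force: [-0.9, 1.3, -1.1]
opening: -0.0001
```

```bash
python3 -m pendant '[[[0,-0.5,0.8,0,-0.01,0,0],[0,0,0,0,0,0,0]]]'
python3 - <<'E'
from h import *
t=bot.camera("top");s=bot.camera("scene")
a=cv2.resize(s[140:290,120:310],(400,316));b=cv2.resize(t[170:320,230:420],(400,316));save(np.hstack([a,b]),'c2.png')
E
```

```text
time: 3.72
ee_pos: [0.5161, -0.1087, 0.1626]
tcp_rot: [179.9, 1.1, 171.7]
wrist_force: [-0.7, 0.2, -0.7]
opening: -0.0
```

View pics/c2.png

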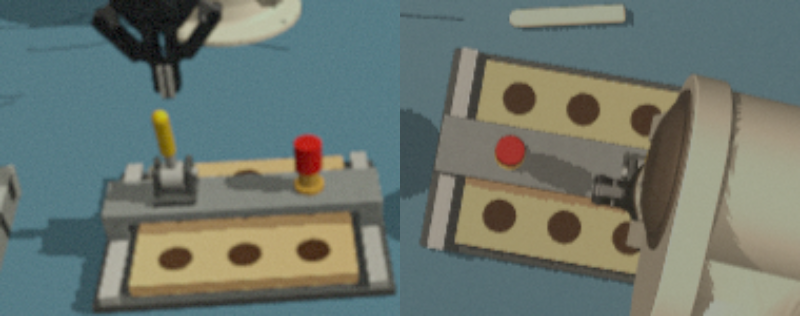

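```bash
python3 -m pendant '[[[-2,0,0,0,0,0,0],[-1.5,0,0,0,0,0,0],[-1,0,0.2,0,0,0,0],[-1,0,0.4,0,0,0,0],[-0.8,0,0.6,0,0,0,0]]]'
```

```text
time: 4.23
ee_pos: [0.5824, -0.1155, 0.1647]
tcp_rot: [179.9, 1.8, 171.8]
wrist_force: [-1.4, -0.8, 1.2]
opening: 0.0001
```

```bash
python3 -m pendant '[[[0,-0.2,0.9,0,0.03,0,0],[0,0,0.9,0,0,0,0],[-0.3,0,0.8,0,0,0,0],[-0.3,0,0.5,0,0,0,0]]]'
```

```text
time: 4.57
ee_pos: [0.5921, -0.1179, 0.1351]
tcp_rot: [179.9, 0.4, 171.9]
wrist_force: [0.1, -0.7, 3.2]
opening: 0.0001
```

```bash
python3 -m pendant '[[[-0.8,0,0.8,0,0,0,0],[-0.5,0,1.0,0,0,0,0],[-0.3,0,1.0,0,0,0,0],[-0.1,0,0.6,0,0,0,0]]]';python3 -m pendant '[[[0,0,0.3,0,0,0,0],[0,0,0.1,0,0,0,0]]]'
```

```text
time: 4.9
ee_pos: [0.6111, -0.1205, 0.0992]
tcp_rot: [180.0, 0.6, 171.9]
wrist_force: [-15.6, -0.9, 53.7]
opening: -0.0
time: 5.07
ee_pos: [0.6109, -0.1206, 0.1006]
tcp_rot: [180.0, 0.8, 171.9]
wrist_force: [-7.1, 1.3, 7.9]
opening: 0.0
```

```bash
python3 -m pendant '[[[0,0,-2,0,0,0,0],[0,0,-4,0,0,0,0],[0,0,-4,0,0,0,0],[0,0,-2,0,0,0,0]]]'; python3 -m pendant '[[[1.6,3.5,0,0,0,0,100],[1.6,3.5,0,0,0,0,100],[1.6,3.5,0,0,0,0,100],[1.3,2.8,0,0,0,0,100],[0,0,0,0,0,0,100]]]'
python3 look.py 3
python3 - <<'E'
import cv2,numpy as np
s=cv2.imread('pics/s3.png');w=cv2.imread('pics/w3.png')
cv2.imwrite('pics/c3.png',np.hstack([cv2.resize(s[140:290,120:310],(400,316)),cv2.resize(w,(400,316))]))
E
```

```text
time: 5.4
ee_pos: [0.6063, -0.1195, 0.2164]
tcp_rot: [179.9, 0.2, 171.9]
wrist_force: [0.8, -0.5, 0.4]
opening: 0.0002
time: 5.82
ee_pos: [0.5666, 0.0236, 0.2185]
tcp_rot: [179.8, 0.6, 171.5]
wrist_force: [-0.7, -0.6, -1.2]
opening: 0.0604
[0.5666 0.0236 0.2185] [179.8279   0.5965 171.5146] 5.8167
jig wrist [214.0, 178.8] 0.57 [ 0.5592 -0.0503  0.    ]
jig scene [240.5, 248.7] 0.78 [ 0.551  -0.0383  0.    ]
  tri [ 0.5588 -0.0437  0.0083]
lever_pivot wrist [103.5, 194.8] 0.91 [ 0.5438 -0.1226  0.088 ]
lever_pivot top [344.2, 252.1] 0.71 [ 0.5472 -0.109   0.088 ]
lever_pivot scene [204.7, 223.0] 0.9 [ 0.5515 -0.1106  0.088 ]
  tri [ 0.5462 -0.1134  0.0885]
lever_tip wrist [114.8, 299.3] 0.79 [ 0.5959 -0.0893  0.17  ]
lever_tip top [353.6, 211.1] 0.6 [ 0.6242 -0.117   0.17  ]
lever_tip scene [199.1, 248.5] 0.82 [ 0.735  -0.1245  0.17  ]
  tri [ 0.6357 -0.1311  0.0922]
pin_knob wrist [277.7, 199.5] 0.95 [0.5659 0.0176 0.101 ]
pin_knob scene [265.3, 213.8] 0.73 [0.5678 0.0205 0.101 ]
  tri [0.5664 0.0192 0.1001]
```

View pics/c3.png

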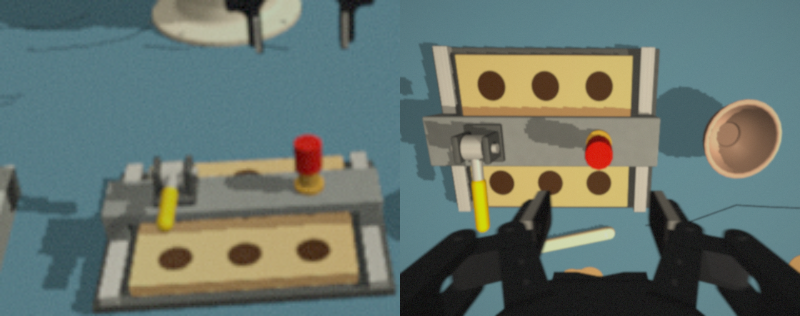

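The lever is lying locked, and I'll lower part-way over the knob and look again.

```bash
python3 -m pendant '[[[0,0,2.5,0,0,0,100],[0,0,2.5,0,0,0,100],[0,0,0.6,0,0,0,100],[0,0,0,0,0,0,100]]]'; python3 look.py 4 | egrep -A9 "^\[|pin"
python3 - <<'E'
from h import *
for c in("wrist",):
    m=bot.masks_of(c,"pin_knob")
    for k in m[:2]: print(k["confidence"],k["extent"])
E
```

```text
time: 6.9
ee_pos: [0.5693, 0.0192, 0.1628]
tcp_rot: [179.9, 0.8, 171.3]
wrist_force: [1.4, -0.1, 0.6]
opening: 0.0855
[0.5693 0.0192 0.1628] [179.8709   0.8137 171.3016] 6.9
jig wrist [203.1, 185.4] 0.65 [ 0.5584 -0.0491  0.    ]
jig scene [241.1, 249.4] 0.62 [ 0.5538 -0.0373  0.    ]
  tri [ 0.5584 -0.0426  0.0059]
lever_pivot wrist [70.4, 211.3] 0.93 [ 0.5456 -0.1167  0.088 ]
lever_pivot top [345.5, 252.1] 0.64 [ 0.5473 -0.1118  0.088 ]
lever_pivot scene [204.0, 223.5] 0.75 [ 0.553  -0.1122  0.088 ]
  tri [ 0.5471 -0.1137  0.0861]
lever_tip top [352.0, 211.3] 0.88 [ 0.6238 -0.1138  0.17  ]
lever_tip scene [201.0, 243.9] 0.57 [ 0.7235 -0.1205  0.17  ]
--
pin_knob wrist [284.4, 217.3] 0.73 [0.5662 0.0226 0.101 ]
pin_knob scene [265.8, 210.9] 0.76 [0.5574 0.0238 0.101 ]
  tri [0.5645 0.0227 0.1061]
0.6 [262.3, 188.9, 310.3, 250.0]
```

View pics/w4.png

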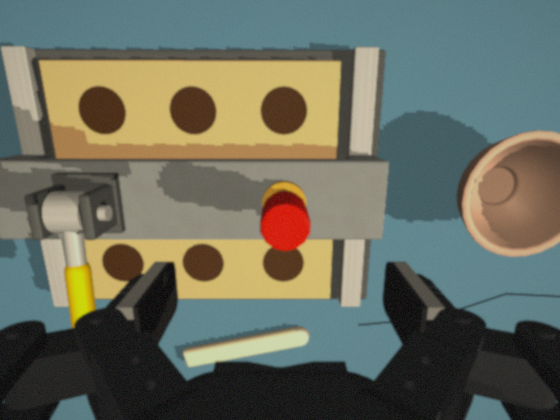

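```bash
python3 -m pendant '[[[0.35,0.3,1,0,0.012,0,100],[0,0,2.5,0,0,0,100],[0,0,2.5,0,0,0,100],[0,0,1.2,0,0,0,100],[0,0,0,0,0,0,100]]]'
```

```text
time: 8.12
ee_pos: [0.5669, 0.0238, 0.0878]
tcp_rot: [179.8, 0.2, 171.3]
wrist_force: [0.8, -1.1, 0.3]
opening: 0.0853
```

```bash
python3 -m pendant '[[[0,0,0.7,0,0,0,100],[0,0,0,0,0,0,60],[0,0,0,0,0,0,45],[0,0,0,0,0,0,40],[0,0,0,0,0,0,36]]]' 30;  python3 -m pendant '[[[0,0,0,0,0,0,30],[0,0,0,0,0,0,25],[0,0,0,0,0,0,20],[0,0,0,0,0,0,20],[0,0,0,0,0,0,20]]]' 30
```

```text
time: 8.53
ee_pos: [0.5667, 0.0243, 0.0808]
tcp_rot: [179.8, 0.1, 171.3]
wrist_force: [-0.5, -0.8, 1.0]
opening: 0.039
time: 8.95
ee_pos: [0.5666, 0.0226, 0.0816]
tcp_rot: [180.0, 0.1, 171.2]
wrist_force: [-0.2, -0.2, -2.8]
opening: 0.029
```

```bash
python3 -m pendant '[[[0,0,0,0,0,0,0],[0,0,0,0,0,0,0],[0,0,0,0,0,0,0]]]' 90;  python3 -m pendant '[[[0,0,-0.5,0,0,0,0],[0,0,-0.5,0,0,0,0],[0,0,-0.5,0,0,0,0]]]'
```

```text
time: 9.2
ee_pos: [0.5667, 0.0227, 0.0818]
tcp_rot: [180.0, 0.2, 171.2]
wrist_force: [-0.6, -0.7, -3.5]
opening: 0.028
time: 9.45
ee_pos: [0.5666, 0.0226, 0.0961]
tcp_rot: [180.0, 0.1, 171.2]
wrist_force: [2.6, -0.2, -8.9]
opening: 0.0282
```

```bash
python3 -m pendant '[[[0,0,-0.5,0,0,0,0],[0,0,-0.3,0,0,0,0]]]';  python3 -m pendant '[[[0,0,-0.2,0,0,0,0]]]'; python3 -m pendant '[[[0,0,-0.2,0,0,0,0]]]'
```

```text
time: 9.62
ee_pos: [0.5666, 0.0227, 0.1048]
tcp_rot: [180.0, 0.1, 171.2]
wrist_force: [2.8, -0.8, -10.1]
opening: 0.0281
time: 9.7
ee_pos: [0.5664, 0.0226, 0.106]
tcp_rot: [-180.0, -0.0, 171.2]
wrist_force: [12.0, 0.1, -32.9]
opening: 0.0278
time: 9.78
ee_pos: [0.5664, 0.0227, 0.106]
tcp_rot: [-180.0, -0.1, 171.2]
wrist_force: [12.2, 0.2, -33.1]
opening: 0.0281
```

```bash
python3 -m pendant '[[[0,0,-0.15,0,0,0,0],[0,0,-0.1,0,0,0,0]]]' ; python3 look.py 5
python3 - <<'E'
from h import *
s=cv2.imread('pics/s5.png');w=cv2.imread('pics/w5.png')
cv2.imwrite('pics/c5.png',np.hstack([cv2.resize(s[140:290,120:310],(400,316)),cv2.resize(w,(400,316))]))
o=bot.get_obs();print(o["time"],o["ee_pos"],o["wrist_force"],o["opening"])
E
```

```text
time: 9.95
ee_pos: [0.5665, 0.0227, 0.1059]
tcp_rot: [-180.0, -0.2, 171.2]
wrist_force: [2.9, -0.6, -11.1]
opening: 0.0277
[0.5665 0.0227 0.1059] [-179.9532   -0.227   171.2207] 9.95
jig wrist [188.2, 210.6] 0.63 [ 0.5581 -0.0457  0.    ]
jig scene [238.6, 249.5] 0.63 [ 0.5528 -0.043   0.    ]
  tri [ 0.5573 -0.0439  0.004 ]
lever_pivot top [346.9, 251.8] 0.65 [ 0.548  -0.1148  0.088 ]
lever_pivot scene [203.3, 221.6] 0.72 [ 0.5456 -0.1132  0.088 ]
  tri [ 0.5479 -0.1139  0.0898]
lever_tip top [353.9, 209.6] 0.58 [ 0.6273 -0.1176  0.17  ]
lever_tip scene [198.3, 246.0] 0.68 [ 0.7281 -0.1253  0.17  ]
  tri [ 0.6381 -0.1288  0.0974]
pin_knob wrist [282.6, 288.9] 0.8 [0.5789 0.022  0.101 ]
pin_knob scene [264.0, 204.0] 0.69 [0.5299 0.0252 0.101 ]
  tri [0.5655 0.0214 0.1252]
10.7 [0.56645383 0.02266362 0.10590011] [  5.62353329  -0.1340107  -17.87394157] 0.0280960303629362
```

View pics/c5.png

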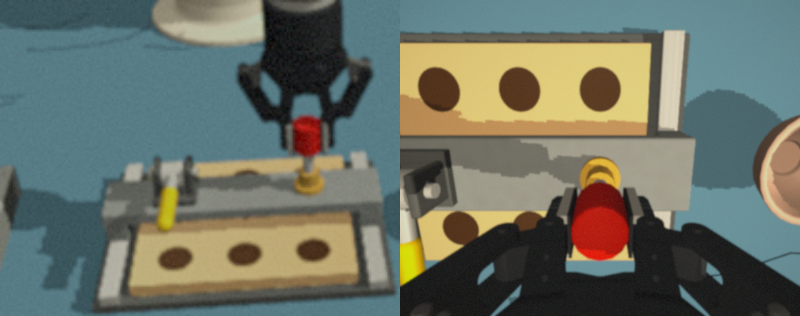

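```bash
python3 -c "
from workcell import bot
bot.job_done()
o=bot.get_obs();print(o['time'],o['ee_pos'],o['wrist_force'],o['opening'])"
```

```text
the job is handed in; nothing more can be done
the job is handed in; nothing more can be done
```

I locked the lever first, then pulled the pin to its stop, and handed the job in at about 10.7 s with the knob still held up.

- **Lever:** I swung the yellow cam lever over with the shut fingers until it met its stop. The wrist force briefly read 54 N there, from the fingertips. The last pictures show it lying down, with the tip at about 92 to 97 mm high. Locked should be about 94 mm, so that check is within the vision noise.
- **Pin:** I gripped the red knob at 90 N and pulled it up 24 mm. The knob centre measured about 125 mm, which matches 101 + 24. The pull jumped from 10 N to 33 N at the stop. It then held at about 18 N with no slip for the 0.75 s before I handed in. The spring and weight account for about 10 N of that.
- **Bowl, wedge and burnisher:** nothing touched them as far as I know. I did not measure their positions again at the end. The bowl, and the burnisher where it was in view, looked to be in place in the pictures after the lever was thrown.

The state could not be read after handing in, so I have no check from the final second.

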